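Seat a roller in the V-block gauge fixture

TASK

Take the aluminium roller with the two blue bands from the wooden rack, lay it gently in the two steel V-blocks of the blue fixture with its tapered nose towards the white spring keeper, and push it along under the keeper into the blue housing until it has pushed the plunger in and sits fully home on the stop inside. The stop is out of sight and set differently each time, so feel for it: press firmly home for about a second, but never ram or drop the roller, as the gauge is delicate. Then let go and leave the roller there, and leave the other things on the bench alone.

Things in the scene. Friction and masses are not known exactly. Their poses are not given: they have to be found in the camera images.
- roller: The aluminium roller with two blue bands: round bar, diameter 30 mm, length 200 mm, 0.16 to 0.29 kg. Origin at its centre on its axis; x runs along the bar to the nose end (+100 mm); the tail end (-100 mm) is flat, 22 mm across, with a 4 mm chamfer. At the start it lies in the rack along the rack's x, nose to +x, axis 44 mm above the bench.
- nose (a point): Middle of the roller's nose end, the end that goes first under the keeper. The nose is a cone, from 18 mm diameter at the end to the full 30 mm at 12 mm back.
- spare: Black rubber roller with yellow bands, same size, same frame, in the rack's other place. To be left alone.
- rack: Fixed wooden rack, 170 mm along x, 160 mm along y. Origin on the bench under its middle. Two places, at y = -40 and +40 mm (which roller lies where varies), each with wooden V saddles at x = -60 and +60 mm, 18 mm thick, tops 37 mm high; between them 100 mm are open down to the 8 mm thick base.
- fixture: Fixed blue fixture. Origin on the bench, x along the V in the direction of pushing, z up. Base plate x = -115 to +185 mm, y = -55 to +55 mm, 12 mm thick. It carries two dark steel 90 degree V-blocks, the keeper's bridge and the gauge housing, all rigid. A bedded roller has its axis along x at y = 0, z = 55 mm.
- rear_v (a point): On the V's axis, 55 mm above the bench, over the middle of the rear V-block (fixture x = -54 mm). That block spans x = -66 to -42 mm, y = -34 to +34 mm, top at z = 51 mm. From it to the front V-block 82 mm are open down to the base plate, so that fingers can straddle the roller there.
- front_v (a point): On the V's axis, z = 55 mm, middle of the front V-block (fixture x = +40 to +86 mm, same section). Over it the steel bridge at x = 61 to 79 mm, y = -47 to +47 mm, top at z = 95 mm (knob 111 mm). Lay the roller in from above with its nose short of x = 60 mm: nose at 50 mm (centre at -50 mm) rests safely on both V-blocks. Then push it along +x.
- keeper: White nylon keeper roll, 14 mm diameter, 36 mm across, on a vertical spring in the bridge. Origin at its middle, at rest at fixture x = 70, z = 74.5 mm. The nose wedges it up by 2.5 mm (1 to 2 N of spring load, 8 mm travel). From there on the roller drags in the V: pushing it along takes 4 to 8 N, more if the fingers also bear it down or sideways.
- jar: White jar with red lid, bystander.
- tape: Yellow ring of tape, bystander.
- squeegee: Wooden squeegee with green blade, bystander.
- mould: Red stepped mould block, bystander.
- driver: Screwdriver, bystander.
- brush: Brush, bystander.
- pad: Green abrasive block, bystander.
- gauge: Blue gauge housing on the fixture (same origin and axes), x = 92 to 172 mm, y = -30 to +30 mm, top z = 86 mm, open towards the keeper (44 mm wide inside). The hard stop in it is out of sight, on the V's axis; a seated roller's nose lies at fixture x = 98 to 122 mm (set anew each time, not measured), its tail at -102 to -78 mm, clear of the rear V-block. Over 17 N on the gauge harms it.
- plunger (a joint): Sprung brass plunger in the gauge housing, before the stop: 0 m when free, 0.004 m when pushed fully in onto the stop; spring 1 N to 2.2 N. Then the stop is hard: the roller must be pressed on it with at least 5 N for about a second (a push about 10 N above the drag felt on the way is right, straight along the V). When let go, the roller stays by its own drag and keeps the plunger in.

How it is judged:
By the outcome, as a careful person would: the job done as asked, in the order asked, and still so for the second after the job is handed in, with the robot touching nothing.
It also fails if it takes over 72 s, if anything falls off the work surface, if the arm or the gripper's body presses on something with over 40 N, if the wrist force passes 120 N, or if a joint passes its speed limit or range.

ROBOT

A 7-joint arm with a two-finger parallel gripper is mounted at the origin on the work surface. World frame = base frame: x ahead of the robot, y to its left, z up, the work surface at z = 0. Lengths are in m, angles in rad, forces in N, time in s.
With the tool pointing down it reaches from about 0.35 to 0.9 m from the base axis. Payload 19.9 kg.
Tool frame: the origin (TCP) lies at the very end of the fingers, on their centre line; the grasp point (between the pads) lies 19 mm behind it (robot.tcp_to_grasp is the z of the grasp point in the tool frame, in m); z points along the fingers, y is the direction in which the jaws open and shut (so a half turn about z gives the same grasp; the last joint's range is limited). The gripper opens to 85 mm and grips with 20 to 120 N. Pads are 22 mm wide; open, the fingers measure 114 mm over their backs; the gripper's body (76 mm by 85 mm) begins 54 mm behind the grasp point. The pads swing forward as they close: fully open they stand 13 mm farther back than shut.
Start: joints at [-1.234, 0.417, -0.01, 1.614, 0.005, 1.111, -0.053], TCP at [0.231, 0.581, 0.231] pointing down, gripper open.
Joint ranges: [-2.81, 2.81], [-0.39, 2.02], [-1.27, 1.25], [0.06, 2.57], [-1.19, 4.33], [0.19, 2], [-2.82, 2.82]. Speed limits (rad/s): [1.89, 1.89, 2.39, 2.39, 3.01, 3.01, 3.01].

INTERFACE

Orientations are given as a unit quaternion [w, x, y, z].
In Python, from plant import telemetry, viewer, hand_in, spotter, robot gives the robot as it stands.
- The arm moves only by the tool drive_tool, never from a script. Its argument "targets" is a list of rows, each a list of 4 numbers: the shift along the tool's x, y, z in mm, then the turn about the tool's z in rad. A call has exactly 8 rows; each row shifts and turns the commanded pose from where the row before left it, along the tool's axes as they then stand; what a row does not reach is not made up. A row lasts 1/8 s, in which the tool goes at most 62.5 mm and 10.7 degrees, less where a joint would pass 70% of its speed; a pose out of reach is approached as far as the arm can. A call is refused whole if a number of a shift passes 62.5 or a number of a turn 0.188, either way. A call with a gripper value outside its range is refused whole. "gripper" is the finger opening in mm, from 0 to 85.4, set as the call begins (left out, the last holds). The fingers move at their own pace and stop on an object; "force" is the grip in N (left out, the last holds). Time passes only in rows, so rows that do not move let the fingers close, or fill a call up. It gives the time, the measured TCP pose, the force and the opening at its end, in the units of the state.
- telemetry.sense(): the state, without advancing time (a new reading comes with each control period).
- viewer.snapshot(name): name is "scene" or "top" or "wrist"; returns the picture (420x560x3 uint8, red, green, blue); there is no depth.
- viewer.calibration(name): a dict with "intrinsics" (3x3 intrinsics, pixels), "k1" (the pictures are not rectified: a ray, as slopes to the right and down, at radius r is drawn at 1 + k1 r^2 times it, then the intrinsics apply), "rvec" (rotation vector, rad) and "tvec" (3), from world to camera coordinates, as OpenCV has them. Camera axes: x right, y down, z forward; pixel columns grow to the right and rows downward; lengths in m; the calibration is good to about 2 mm. A picture is of the moment at which its call begins: read the wrist's pose just before it. calibration takes no time and is no camera call; for the wrist camera it gives the pose at the moment of the call.
- hand_in(): hands the job in, once; it reports no verdict.
Trained networks look in the newest picture that a camera, given by its name, has taken for a name from the list of things; names that differ only in an ending like _2 or _b are one class to them, and where a whole thing is asked for, a point or a joint stands for the part that bears it (a point fixed in the world has none). Each returns a list of dicts, best first, with "conf" (0 to 1); they miss things now and then, are a little off and sometimes report something else, mostly with a low value. They report only what shows in the picture. A call takes as long as a camera call.
- spotter.cut_out(thing, camera): "region" (420x560 bool, what is visible of it) and "position" ([row, column] as shares, 0 to 1, of the picture: columns of its width, rows of its height, amid what is visible of it).
- spotter.tip_of(thing, camera): "position" ([row, column] as shares, 0 to 1, of the picture: columns of its width, rows of its height: a listed point, or the origin of a listed thing).
The state is a dict: "clock": time; "q": joint angles; "joint_velocities": joint speeds; "tau": joint torques, N m; "position": TCP position; "eef_rot": TCP orientation; "contact_force": force on the tool from outside, world axes, zero at the start; "moment": the same for the moment, N m; "gripper_width": finger opening in m.
Only numpy, scipy, OpenCV 4.12 (cv2) and the standard library are available. Lean on these libraries where they do the work, as an engineer would, in place of code of your own. Each camera call takes 0.05 s, during which the arm holds its last target.

## Working session

There is one attempt and no reset: what is moved stays moved. The work goes in short steps, Python scripts to look and compute and a tool call to move; the robot and the scene stay as the last step left them, time stands still between calls to the robot, and variables do not carry over. Pictures are saved under pics/ and viewed, and the job is handed in when it is done.

Besides the shell and the picture viewer there is one more tool, called after "Emit:" in YAML: its name, and indented under it one key for each argument. drive_tool: Moves the arm, as the interface text tells. Its arguments: {"type":"object","properties":{"targets":{"type":"array","items":{"type":"array","items":{"type":"number"}}},"gripper":{"type":"number"},"force":{"type":"number"}},"required":["targets"]}

```bash
ls; mkdir -p pics; python3 - <<'E'
from plant import telemetry, viewer, hand_in, spotter, robot
import cv2
print(telemetry.sense()); print([a for a in dir(robot) if a[0]!='_'], robot.tcp_to_grasp)
for n in ("scene","top","wrist"):
    im=viewer.snapshot(n); cv2.imwrite(f"pics/{n}0.png",im[:,:,::-1]); print(n,viewer.calibration(n))
    for t in ("roller","nose","fixture","rear_v","front_v","keeper","rack","spare"):
        if n=="wrist": continue
        print(t,[(round(d["conf"],2),[round(d["position"][0]*420,1),round(d["position"][1]*560,1)]) for d in spotter.tip_of(t,n)[:2]])
E
```

```text
pics
{'clock': 0.0, 'q': array([-1.23450513,  0.41799664, -0.01028602,  1.61415056,  0.0046965 ,
        1.11071197, -0.05298002]), 'joint_velocities': array([-8.19788338e-06, -2.87098358e-04,  2.35896935e-04, -8.11007239e-04,
       -5.94816613e-04, -5.84283681e-04,  4.14029884e-04]), 'tau': array([ 1.53319620e-04, -8.64443851e+01,  6.78823013e-01, -4.34860826e+01,
        1.91998162e-02,  7.84495845e-03, -4.86435852e-05]), 'position': array([0.23043497, 0.58060158, 0.23065613]), 'eef_rot': array([-6.92211285e-05,  1.87768790e-01,  9.82213060e-01, -6.17590565e-04]), 'contact_force': array([ 0.7387079 , -0.75404188,  0.10855019]), 'moment': array([ 0.01251982, -0.00383505, -0.0022922 ]), 'gripper_width': 0.08578696928182242}
['MotionError', 'tcp_to_grasp'] -0.0187
scene {'intrinsics': array([[458.29860631,   0.        , 282.73546724],
       [  0.        , 458.29860631, 201.84212372],
       [  0.        ,   0.        ,   1.        ]]), 'k1': 0.03153316100435426, 'rvec': array([ 2.23053729,  1.22963135, -0.39252055]), 'tvec': array([-0.36969732, -0.32938489,  1.46123432])}
roller [(0
[... 516 characters left out ...]
rvec': array([ 2.13753302, -2.16184898,  0.16198713]), 'tvec': array([0.06116661, 0.55033583, 1.03595949])}
roller [(0.81, [227.6, 423.3])]
nose [(0.83, [233.1, 381.1])]
fixture [(0.88, [209.0, 252.3])]
rear_v [(0.84, [197.4, 269.0])]
front_v [(0.81, [210.0, 223.2])]
keeper [(0.48, [211.6, 221.1])]
rack [(0.83, [212.5, 410.1]), (0.72, [207.3, 248.9])]
spare [(0.22, [197.9, 272.2])]
wrist {'intrinsics': array([[375.1624165 ,   0.        , 275.97497832],
       [  0.        , 375.1624165 , 208.27938134],
       [  0.        ,   0.        ,   1.        ]]), 'k1': -0.05392378321464151, 'rvec': array([-2.39725259, -1.62626188, -0.23146629]), 'tvec': array([-0.62450077, -0.03654003,  0.37904165])}
```

View pics/top0.png

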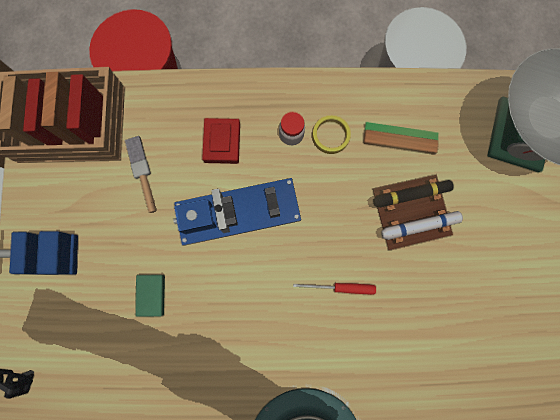

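View pics/scene0.png

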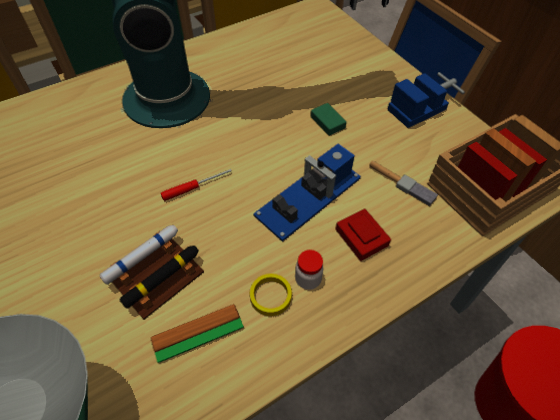

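View pics/wrist0.png

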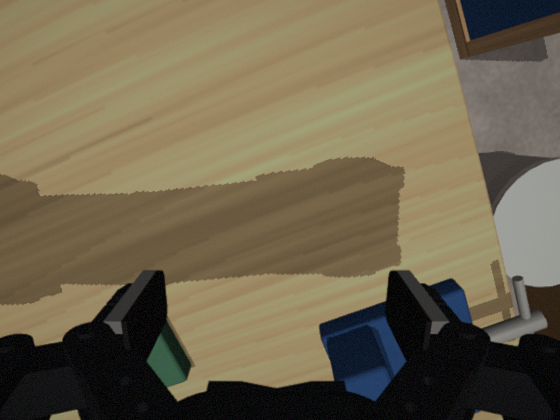

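```bash
cat > h.py <<'E'
from plant import telemetry, viewer, hand_in, spotter, robot
import cv2, numpy as np
def cam(n):
    c=viewer.calibration(n); R,_=cv2.Rodrigues(np.array(c["rvec"])); return np.array(c["intrinsics"]),c["k1"],R,np.array(c["tvec"])
def ray(C,u,v):
    K,k,R,t=C
    p=cv2.undistortPoints(np.array([[[u,v]]],float),K,np.array([k,0,0,0,0.]))[0,0]
    return -R.T@t, R.T@np.array([p[0],p[1],1])
def hit(C,u,v,z):
    o,d=ray(C,u,v); return o+d*(z-o[2])/d[2]
def proj(C,P):
    K,k,R,t=C
    return cv2.projectPoints(np.array(P,float).reshape(-1,1,3),cv2.Rodrigues(R)[0],t,K,np.array([k,0,0,0,0.]))[0][:,0]
E
python3 - <<'E'
from h import *
print(hit(cam("top"),381.1,233.1,.044),hit(cam("top"),423.3,227.6,.044),hit(cam("scene"),139.6,252,.044),hit(cam("scene"),173.6,230.7,.044))
for n,f,r in (("top",(223.2,210),(269,197.4)),("scene",(318.2,179.9),(285,203.5))):
    C=cam(n);print(n,hit(C,*f,.055),hit(C,*r,.055))
# refine: masks
for n in ("top","scene"):
    C=cam(n); im=viewer.snapshot(n)
    for t in ("roller","fixture"):
        d=spotter.cut_out(t,n)[0]; m=d["region"].astype(np.uint8)
        cv2.imwrite(f"pics/m_{n}_{t}.png",m*255)
        print(n,t,d["conf"],m.sum(),cv2.minAreaRect(cv2.findNonZero(m)))
    x0,x1,y0,y1={"top":(160,480,150,260),"scene":(90,390,130,330)}[n]
    cv2.imwrite(f"pics/z_{n}.png",cv2.resize(im[y0:y1,x0:x1,::-1],None,fx=2.5,fy=2.5,interpolation=cv2.INTER_CUBIC))
E
```

```text
[ 0.50030804 -0.18682288  0.044     ] [ 0.51218751 -0.29034951  0.044     ] [ 0.515611   -0.28722421  0.044     ] [ 0.50308939 -0.19575792  0.044     ]
top [0.55845894 0.18838729 0.055     ] [0.58753096 0.07973323 0.055     ]
scene [0.56516988 0.18738264 0.055     ] [0.5837483  0.07248102 0.055     ]
top roller 0.94 1039 ((421.9176330566406, 225.12942504882812), (13.883550643920898, 82.65052032470703), 77.47119140625)
top fixture 0.83 5375 ((235.0199737548828, 209.495849609375), (48.70427703857422, 124.57525634765625), 78.2317123413086)
scene roller 0.6 1146 ((138.95785522460938, 253.83035278320312), (13.828547477722168, 91.0217056274414), 54.24611282348633)
scene fixture 0.97 4368 ((306.7864074707031, 189.3473358154297), (49.81803512573242, 113.30683898925781), 48.945186614990234)
```

View pics/z_top.png

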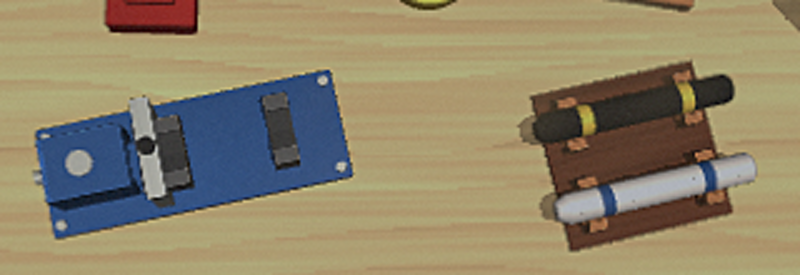

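View pics/z_scene.png

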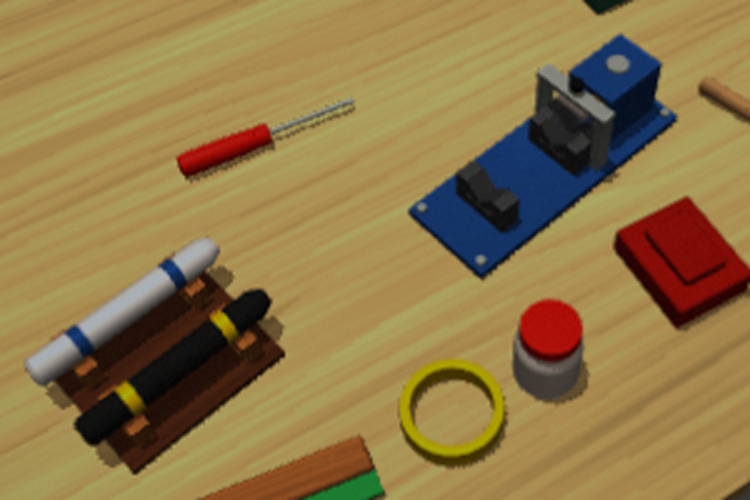

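```bash
python3 - <<'E'
from h import *
from scipy.optimize import least_squares
T=lambda a:(np.array(a)/2.5+[160,150]-.3); S=lambda a:(np.array(a)/2.5+[90,130]-.3)
mod=np.array([[-.115,-.055,.012],[-.115,.055,.012],[.185,.055,.012],[.185,-.055,.012]])
tp=T([(328,70),(352,177),(55,238),(36,130)]); sp=S([(483,276),(411,212),(676,117)])
# add bridge top corners z=.095 y=±.047 middle x=.070
mt=np.vstack([mod,[[-.054,-.034,.051],[-.054,.034,.051]]]); tp=np.vstack([tp,T([(273,94),(288,167)])])
ms=mod[[0,1,3]]
ct,cs=cam("top"),cam("scene")
def W(p,m):
    c,s=np.cos(p[2]),np.sin(p[2]); return np.c_[p[0]+c*m[:,0]-s*m[:,1],p[1]+s*m[:,0]+c*m[:,1],m[:,2]]
ft=lambda p:(proj(ct,W(p,mt))-tp).ravel()
fs=lambda p:(proj(cs,W(p,ms))-sp).ravel()
for nm,f in (("top",ft),("scene",fs),("both",lambda p:np.r_[ft(p),fs(p)])):
    r=least_squares(f,[.57,.13,1.8]); print(nm,r.x,np.round(r.fun,1))
# roller: fit axis ends by mask outline from both cams
def ends(C,off,pts):
    a,b=[hit(C,*off(p),.044) for p in pts]; print(a,b,np.linalg.norm(a-b),(a+b)/2,np.arctan2(*(a-b)[1::-1]))
ends(ct,T,[(554,208),(756,166)]); ends(cs,S,[(217,248),(33,370)])
# mask-based silhouettes
th=np.linspace(0,2*np.pi,24)
pts=np.array([[x,r*np.cos(t),r*np.sin(t)] for x,r in((.1,.009),(.088,.015),(-.096,.015),(-.1,.011)) for t in th])
def iou(p,n,C):
    q=W(p,pts+[0,0,.044]); h=cv2.convexHull(proj(C,q).astype(np.float32)*1)
    m=np.zeros((420*4,560*4),np.uint8); cv2.fillPoly(m,[np.round(h*4+1.5).astype(int)],1)
    return cv2.resize(m.astype(np.float32),(560,420),interpolation=cv2.INTER_AREA)
from scipy.optimize import minimize
M={n:(cv2.imread(f"pics/m_{n}_roller.png",0)>0).astype(float) for n in("top","scene")}
for sel in (("top",),("scene",),("top","scene")):
    f=lambda p:sum(np.abs(iou(p,n,{"top":ct,"scene":cs}[n])-M[n]).sum() for n in sel)
    r=minimize(f,[.513,-.288,1.7],method="Nelder-Mead",options=dict(initial_simplex=[[.513,-.288,1.7],[.523,-.288,1.7],[.513,-.278,1.7],[.513,-.288,1.8]]))
    print(sel,r.x,r.fun)
E
```

```text
top [0.56829414 0.12575118 1.7630431 ] [ 0.9  0.1  0.5  0.3 -0.8  0.4 -0.8  0.1  0.3  0.3 -0.  -1.3]
scene [0.57320208 0.12576921 1.78039191] [ 0.2  0.4 -0.9 -0.1  0.7 -0.6]
both [0.56965293 0.1260013  1.76947117] [ 0.6 -0.7  0.5 -0.6 -0.7  0.3 -0.9  0.1  0.  -0.3 -0.1 -2.  -1.  -0.8
 -1.7 -1.5  0.4 -0.9]
[ 0.50078111 -0.18732637  0.044     ] [ 0.53899961 -0.38887026  0.044     ] 0.20513554344637758 [ 0.51989036 -0.28809832  0.044     ] 1.758199822644239
[ 0.50202616 -0.18767078  0.044     ] [ 0.53477114 -0.38126343  0.044     ] 0.1963424225557984 [ 0.51839865 -0.2844671   0.044     ] 1.738354124737966
('top',) [ 0.51814339 -0.28742527  1.78185666] 63.3125
('scene',) [ 0.51849506 -0.28662269  1.79246443] 66.6875
('top', 'scene') [ 0.51841007 -0.28733686  1.78643393] 137.6875
```

```bash
cat >> h.py <<'E'
from scipy.spatial.transform import Rotation as Ro
def pose():
    s=telemetry.sense(); q=s["eef_rot"]; return np.array(s["position"]),Ro.from_quat([q[1],q[2],q[3],q[0]]),s
def yaw(R): x=R.as_matrix()[:,0]; return np.arctan2(x[1],x[0])
def plan(xyz,yw,n):
    """rows: equal world shifts & turns, assumes tool down"""
    p,R,s=pose(); dy=-(yw-yaw(R)); dy=(dy+np.pi)%(2*np.pi)-np.pi
    d=(np.array(xyz)-p)/n*1000
    print("yaw",yaw(R),"dturn",dy,"d",d*n, "tilt",R.as_matrix()[:,2].round(4))
    Rc=R
    for i in range(n):
        print([*Rc.inv().apply(d).round(1).tolist(),round(dy/n,4)]); Rc=Rc*Ro.from_rotvec([0,0,dy/n])
E
python3 -c "
from h import *
plan([.50,.126,.30],1.768,16)"
```

```text
yaw 2.763811456150679 dturn 0.9958114561506788 d [ 269.47323435 -454.91108077   68.74091014] tilt [ 0.e+00 -1.e-04 -1.e+00]
[-26.1, -20.2, -4.3, np.float64(0.0622)]
[-27.3, -18.6, -4.3, np.float64(0.0622)]
[-28.4, -16.8, -4.3, np.float64(0.0622)]
[-29.4, -15.0, -4.3, np.float64(0.0622)]
[-30.3, -13.2, -4.3, np.float64(0.0622)]
[-31.1, -11.2, -4.3, np.float64(0.0622)]
[-31.7, -9.3, -4.3, np.float64(0.0622)]
[-32.2, -7.3, -4.3, np.float64(0.0622)]
[-32.6, -5.3, -4.3, np.float64(0.0622)]
[-32.9, -3.2, -4.3, np.float64(0.0622)]
[-33.0, -1.2, -4.3, np.float64(0.0622)]
[-33.0, 0.9, -4.3, np.float64(0.0622)]
[-32.9, 2.9, -4.3, np.float64(0.0622)]
[-32.7, 5.0, -4.3, np.float64(0.0622)]
[-32.3, 7.0, -4.3, np.float64(0.0622)]
[-31.8, 9.0, -4.3, np.float64(0.0622)]
```

Emit:
drive_tool:
  targets:
    - [-26.1, -20.2, -4.3, 0.0622]
    - [-27.3, -18.6, -4.3, 0.0622]
    - [-28.4, -16.8, -4.3, 0.0622]
    - [-29.4, -15, -4.3, 0.0622]
    - [-30.3, -13.2, -4.3, 0.0622]
    - [-31.1, -11.2, -4.3, 0.0622]
    - [-31.7, -9.3, -4.3, 0.0622]
    - [-32.2, -7.3, -4.3, 0.0622]

```text
clock: 2.25
position: [0.3662, 0.3516, 0.266]
eef_rot: [0.0, 0.426, 0.905, 0.0]
contact_force: [1.4, -0.0, 0.2]
gripper_width: 0.0855
```

Emit:
drive_tool:
  targets:
    - [-32.6, -5.3, -4.3, 0.0622]
    - [-32.9, -3.2, -4.3, 0.0622]
    - [-33, -1.2, -4.3, 0.0622]
    - [-33, 0.9, -4.3, 0.0622]
    - [-32.9, 2.9, -4.3, 0.0622]
    - [-32.7, 5, -4.3, 0.0622]
    - [-32.3, 7, -4.3, 0.0622]
    - [-31.8, 9, -4.3, 0.0622]

```text
clock: 3.25
position: [0.5008, 0.1241, 0.3004]
eef_rot: [0.0, 0.635, 0.772, -0.0]
contact_force: [0.3, 0.5, -1.0]
gripper_width: 0.0855
```

```bash
python3 -c "
from h import *
p,R,s=pose(); print(p,yaw(R),s['clock'],s['q'].round(2),s['contact_force'])
C=cam('wrist'); im=viewer.snapshot('wrist'); cv2.imwrite('pics/w1.png',im[:,:,::-1])
o=-C[2].T@C[3]; print('cam',o,'in tool',R.inv().apply(o-p),'fwd',R.inv().apply(C[2][2]))
np.save('w1.npy',np.r_[C[2].ravel(),C[3]])
"
```

```text
[0.5007874  0.12412485 0.30040366] 1.764538062882852 3.25 [-0.69  0.16  0.44  1.81 -0.08  1.18 -0.03] [ 0.33041128  0.45240557 -1.02257229]
cam [0.48773746 0.19385306 0.44258256] in tool [ 0.07090915  0.00062076 -0.14219237] fwd [-0.28127304 -0.00100358  0.95962726]
```

View pics/w1.png

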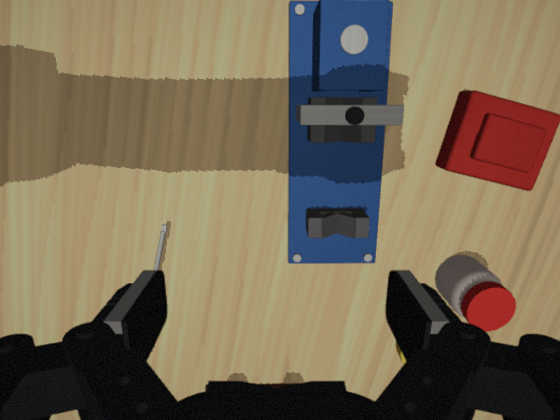

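```bash
python3 -c "
import cv2
im=cv2.imread('pics/w1.png')[0:280,270:420]; im=cv2.resize(im,None,fx=4,fy=4,interpolation=cv2.INTER_CUBIC)
cv2.imwrite('pics/w1a.png',im[:560]);cv2.imwrite('pics/w1b.png',im[560:])"
```

```text
(no output)
```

View pics/w1a.png

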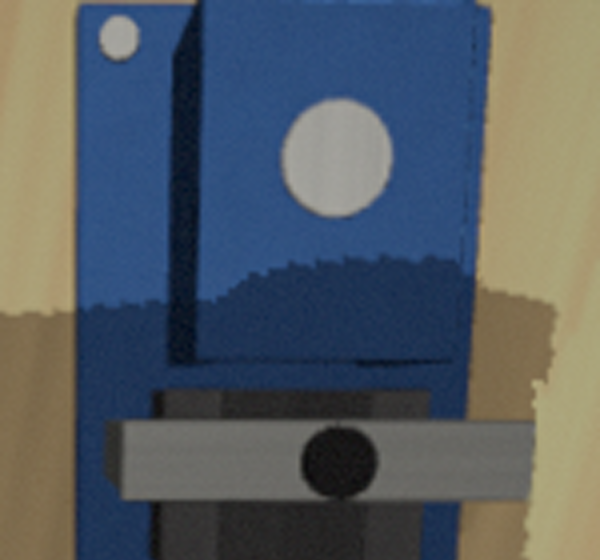

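View pics/w1b.png

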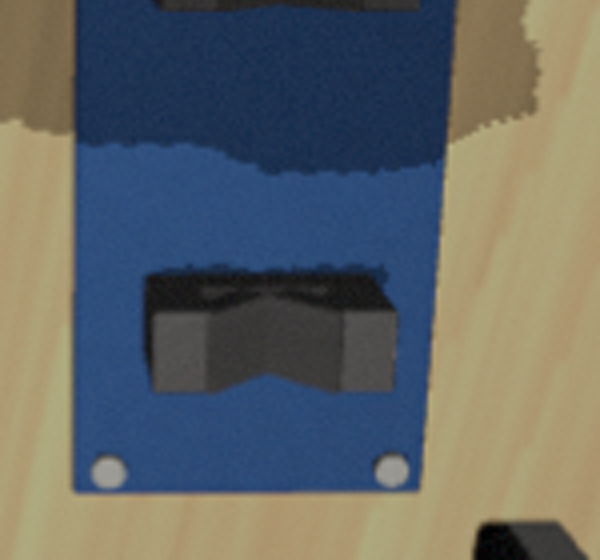

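```bash
python3 - <<'E'
from h import *
from scipy.optimize import least_squares
A=lambda u,v:[270+(u+.5)/4-.5,(v+.5)/4-.5]; B=lambda u,v:[270+(u+.5)/4-.5,140+(v+.5)/4-.5]
D=[((-.115,.055,.012),B(74,491)),((-.115,-.055,.012),B(420,491)),((.185,.055,.012),A(77,4)),((.185,-.055,.012),A(492,8)),
((-.042,.034,.051),B(153,310)),((-.042,-.034,.051),B(395,310)),((-.066,.034,.051),B(153,392)),((-.066,-.034,.051),B(395,392)),
((.079,.047,.095),A(122,421)),((.079,-.047,.095),A(535,421)),((.061,.047,.095),A(122,500)),((.061,-.047,.095),A(533,500))]
m=np.array([d[0] for d in D]); px=np.array([d[1] for d in D])
w=np.load('w1.npy'); c=viewer.calibration('wrist'); C=(np.array(c["intrinsics"]),c["k1"],w[:9].reshape(3,3),w[9:])
def W(p):
    c,s=np.cos(p[2]),np.sin(p[2]); return np.c_[p[0]+c*m[:,0]-s*m[:,1],p[1]+s*m[:,0]+c*m[:,1],m[:,2]+p[3]]
r=least_squares(lambda p:(proj(C,W(p))-px).ravel(),[.57,.126,1.768,0]); print(r.x,r.fun.reshape(-1,2).round(1))
r=least_squares(lambda p:(proj(C,W([*p,0]))-px).ravel(),[.57,.126,1.768]); print(r.x,np.abs(r.fun).max())
plan([.55,-.30,.26],1.76,8)
E
```

```text
[ 0.5717391   0.12460203  1.76739676 -0.00379348] [[-0.3  0.5]
 [ 0.   0.1]
 [ 0.2 -0.1]
 [ 0.2 -0.4]
 [ 0.3  0. ]
 [ 1.  -0.2]
 [-0.1 -0.1]
 [-0.4 -0.4]
 [ 0.3 -0.1]
 [-0.   0.1]
 [ 0.   0.3]
 [-1.1  0.4]]
[0.571018   0.12486572 1.76766873] 1.7596253138782174
yaw 1.7569936376319994 dturn -0.003006362368000559 d [  47.35961087 -420.17801209  -41.04845751] tilt [ 0.0015 -0.0011 -1.    ]
[-52.7, -3.9, 5.2, np.float64(-0.0004)]
[-52.7, -3.9, 5.2, np.float64(-0.0004)]
[-52.7, -4.0, 5.2, np.float64(-0.0004)]
[-52.7, -4.0, 5.2, np.float64(-0.0004)]
[-52.7, -4.0, 5.2, np.float64(-0.0004)]
[-52.7, -4.0, 5.2, np.float64(-0.0004)]
[-52.7, -4.0, 5.2, np.float64(-0.0004)]
[-52.7, -4.1, 5.2, np.float64(-0.0004)]
```

Emit:
drive_tool:
  targets:
    - [-53, 0, 1.2, 0]
    - [-53, 0, 1.2, 0]
    - [-53, 0, 1.2, 0]
    - [-53, 0, 1.2, 0]
    - [-53, 0, 1.2, 0]
    - [-53, 0, 1.2, 0]
    - [-53, 0, 1.2, 0]
    - [-53, 3, 1.2, 0]

```text
clock: 4.3
position: [0.586, -0.2915, 0.2906]
eef_rot: [0.0, 0.634, 0.773, -0.0]
contact_force: [0.3, -0.0, -0.3]
gripper_width: 0.0853
```

Emit:
drive_tool:
  targets:
    - [-4, 33, 0, 0]
    - [0, 30, 0, 0]
    - [0, 0, 0, 0]
    - [0, 0, 0, 0]
    - [0, 0, 0, 0]
    - [0, 0, 0, 0]
    - [0, 0, 0, 0]
    - [0, 0, 0, 0]
  gripper: 60

```text
clock: 5.3
position: [0.6487, -0.2805, 0.2907]
eef_rot: [0.0, 0.634, 0.773, 0.0]
contact_force: [0.3, 0.5, -0.9]
gripper_width: 0.06
```

```bash
python3 -c "
from h import *
p,R,s=pose(); print(p,yaw(R),s['clock'],s['q'].round(2),s['contact_force'],s['gripper_width'])
C=cam('wrist'); im=viewer.snapshot('wrist'); cv2.imwrite('pics/w2.png',im[:,:,::-1])
np.save('w2.npy',np.r_[C[2].ravel(),C[3]])
d=spotter.cut_out('roller','wrist'); print([(x['conf'],x['region'].sum()) for x in d]); np.save('w2m.npy',d[0]['region'])
"
```

```text
[ 0.64872078 -0.28045511  0.29065501] 1.7686254575013896 5.3 [-0.01  0.59  0.6   1.33 -0.33  1.33  0.79] [ 0.33639536  0.47219042 -0.94797283] 0.06004010581313334
[(0.78, np.int64(5537))]
```

View pics/w2.png

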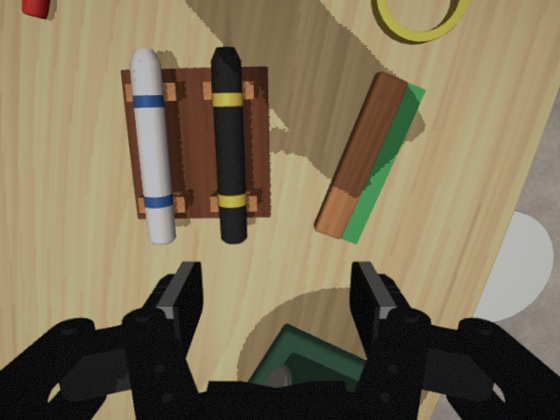

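```bash
python3 - <<'E'
from h import *
from scipy.optimize import minimize
w=np.load('w2.npy'); c=viewer.calibration('wrist'); C=(np.array(c["intrinsics"]),c["k1"],w[:9].reshape(3,3),w[9:])
M=np.load('w2m.npy').astype(float)
th=np.linspace(0,2*np.pi,32)
pts=np.array([[x,r*np.cos(t),r*np.sin(t)+.044] for x,r in((.1,.009),(.088,.015),(-.096,.015),(-.1,.011)) for t in th])
def W(p,m):
    c,s=np.cos(p[2]),np.sin(p[2]); return np.c_[p[0]+c*m[:,0]-s*m[:,1],p[1]+s*m[:,0]+c*m[:,1],m[:,2]]
def f(p):
    h=cv2.convexHull(proj(C,W(p,pts)).astype(np.float32)); m=np.zeros((1680,2240),np.uint8)
    cv2.fillPoly(m,[np.round(h*4+1.5).astype(int)],1); return np.abs(cv2.resize(m.astype(np.float32),(560,420),interpolation=cv2.INTER_AREA)-M).sum()
x0=np.array([.518,-.287,1.78]); r=minimize(f,x0,method="Nelder-Mead",options=dict(initial_simplex=[x0,x0+[.01,0,0],x0+[0,.01,0],x0+[0,0,.06]],xatol=1e-5)); print(r.x,r.fun)
im=cv2.imread('pics/w2.png'); h=cv2.convexHull(proj(C,W(r.x,pts)).astype(np.float32)); cv2.polylines(im,[h.round().astype(int)],True,(0,255,0),1)
cv2.imwrite('pics/w2f.png',cv2.resize(im[30:260,100:300],None,fx=2.5,fy=2.5))
x,y,a=r.x; u=np.array([np.cos(a),np.sin(a)])
g=np.array([x,y])+.025*u; print('grasp',g)
plan([*g,.14],a,8)
E
```

```text
[ 0.51972233 -0.28795919  1.77904303] 272.5625
grasp [ 0.51455371 -0.26349931]
yaw 1.7686525522145948 dturn -0.010390476894760248 d [-134.18454466   16.93995287 -150.57164062] tilt [ 0. -0. -1.]
[5.4, -16.0, 18.8, np.float64(-0.0013)]
[5.4, -16.0, 18.8, np.float64(-0.0013)]
[5.4, -16.0, 18.8, np.float64(-0.0013)]
[5.4, -16.0, 18.8, np.float64(-0.0013)]
[5.5, -16.0, 18.8, np.float64(-0.0013)]
[5.5, -16.0, 18.8, np.float64(-0.0013)]
[5.5, -16.0, 18.8, np.float64(-0.0013)]
[5.5, -16.0, 18.8, np.float64(-0.0013)]
```

View pics/w2f.png

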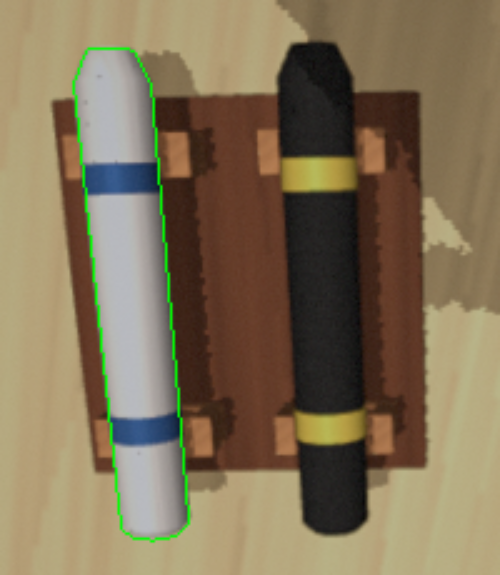

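Emit:
drive_tool:
  targets:
    - [5.5, -16, 18.8, -0.0013]
    - [5.5, -16, 18.8, -0.0013]
    - [5.5, -16, 18.8, -0.0013]
    - [5.5, -16, 18.8, -0.0013]
    - [5.5, -16, 18.8, -0.0013]
    - [5.5, -16, 18.8, -0.0013]
    - [5.4, -16, 18.8, -0.0013]
    - [5.4, -16, 18.8, -0.0013]

```text
clock: 6.4
position: [0.5141, -0.2632, 0.1397]
eef_rot: [0.0, 0.63, 0.777, -0.0]
contact_force: [0.2, -0.3, -0.3]
gripper_width: 0.0603
```

```bash
python3 -c "
from h import *
p,R,s=pose();print(p,s['contact_force'],s['moment'])
plan([.5146,-.2635,.026],1.779,8)
im=viewer.snapshot('wrist'); cv2.imwrite('pics/w3.png',im[:,:,::-1])"
```

```text
[ 0.51407474 -0.26323574  0.13969565] [ 0.19505867 -0.30143142 -0.28306593] [-0.05426058 -0.06262787 -0.03661818]
yaw 1.7790927898646345 dturn 9.278986463456818e-05 d [   0.52526013   -0.26425614 -113.69565146] tilt [ 3.e-04 -2.e-04 -1.e+00]
[-0.0, 0.1, 14.2, np.float64(0.0)]
[-0.0, 0.1, 14.2, np.float64(0.0)]
[-0.0, 0.1, 14.2, np.float64(0.0)]
[-0.0, 0.1, 14.2, np.float64(0.0)]
[-0.0, 0.1, 14.2, np.float64(0.0)]
[-0.0, 0.1, 14.2, np.float64(0.0)]
[-0.0, 0.1, 14.2, np.float64(0.0)]
[-0.0, 0.1, 14.2, np.float64(0.0)]
```

View pics/w3.png

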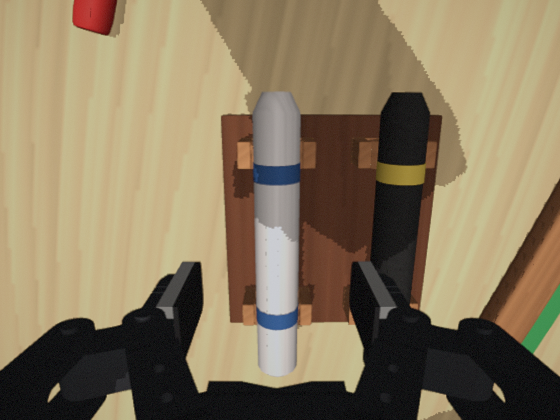

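Emit:
drive_tool:
  targets:
    - [0, 0, 15, 0]
    - [0, 0, 17, 0]
    - [0, 0, 17, 0]
    - [0, 0, 17, 0]
    - [0, 0, 16, 0]
    - [0, 0, 14, 0]
    - [0, 0, 11, 0]
    - [0, 0, 7, 0]

```text
clock: 7.45
position: [0.5145, -0.2633, 0.0255]
eef_rot: [-0.0, 0.63, 0.777, -0.0]
contact_force: [0.5, 0.6, -0.3]
gripper_width: 0.0601
```

Emit:
drive_tool:
  targets:
    - [0, 0, 0, 0]
    - [0, 0, 0, 0]
    - [0, 0, 0, 0]
    - [0, 0, 0, 0]
    - [0, 0, 0, 0]
    - [0, 0, 0, 0]
    - [0, 0, 0, 0]
    - [0, 0, 0, 0]
  gripper: 20
  force: 45

```text
clock: 8.45
position: [0.5145, -0.2635, 0.0266]
eef_rot: [0.0, 0.63, 0.777, -0.0]
contact_force: [-3.4, -0.3, 6.1]
gripper_width: 0.0287
```

Emit:
drive_tool:
  targets:
    - [0, 0, -5, 0]
    - [0, 0, -10, 0]
    - [0, 0, -15, 0]
    - [0, 0, -20, 0]
    - [0, 0, -20, 0]
    - [0, 0, -20, 0]
    - [0, 0, -20, 0]
    - [0, 0, -10, 0]

```text
clock: 9.45
position: [0.5149, -0.2634, 0.1477]
eef_rot: [0.001, 0.63, 0.777, 0.0]
contact_force: [-0.3, 0.3, -2.1]
gripper_width: 0.029
```

```bash
python3 -c "
from h import *
p,R,s=pose();print(p,s['contact_force'],s['moment'],s['gripper_width'])
im=viewer.snapshot('wrist'); cv2.imwrite('pics/w4.png',im[:,:,::-1]); im=viewer.snapshot('scene'); cv2.imwrite('pics/s4.png',cv2.resize(im[130:350,60:340,::-1],None,fx=2.5,fy=2.5))
F=np.array([.571,.125]);a=1.7675;u=np.array([np.cos(a),np.sin(a)])
plan([*(F-.020*u),.15],a,16)"
```

```text
[ 0.51490802 -0.26344261  0.14767769] [-0.32955498  0.27333243 -2.13166167] [0.02740695 0.00565439 0.00771103] 0.02895345346418317
yaw 1.7791588962645493 dturn 0.011658896264549412 d [ 59.90636192 368.81298377   2.81102001] tilt [ 1.4e-03 -4.0e-04 -1.0e+00]
[21.8, 8.4, -0.2, np.float64(0.0007)]
[21.8, 8.4, -0.2, np.float64(0.0007)]
[21.8, 8.4, -0.2, np.float64(0.0007)]
[21.8, 8.4, -0.2, np.float64(0.0007)]
[21.8, 8.4, -0.2, np.float64(0.0007)]
[21.8, 8.4, -0.2, np.float64(0.0007)]
[21.8, 8.3, -0.2, np.float64(0.0007)]
[21.8, 8.3, -0.2, np.float64(0.0007)]
[21.8, 8.3, -0.2, np.float64(0.0007)]
[21.8, 8.3, -0.2, np.float64(0.0007)]
[21.8, 8.3, -0.2, np.float64(0.0007)]
[21.8, 8.3, -0.2, np.float64(0.0007)]
[21.9, 8.2, -0.2, np.float64(0.0007)]
[21.9, 8.2, -0.2, np.float64(0.0007)]
[21.9, 8.2, -0.2, np.float64(0.0007)]
[21.9, 8.2, -0.2, np.float64(0.0007)]
```

View pics/w4.png

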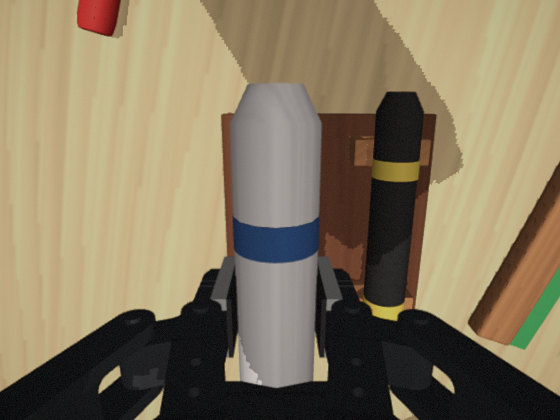

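View pics/s4.png

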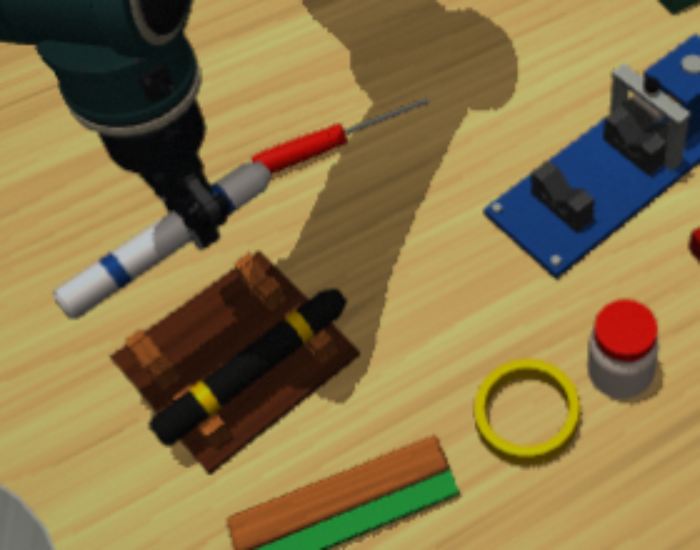

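Emit:
drive_tool:
  targets:
    - [15, 6, 0, 0.0007]
    - [22, 8.4, -0.4, 0.0007]
    - [23, 8.7, -0.4, 0.0007]
    - [23, 8.7, -0.4, 0.0007]
    - [23, 8.7, -0.2, 0.0007]
    - [23, 8.7, -0.2, 0.0007]
    - [23, 8.7, -0.2, 0.0007]
    - [23, 8.7, -0.2, 0.0007]

```text
clock: 10.55
position: [0.5437, -0.0765, 0.1474]
eef_rot: [-0.001, 0.632, 0.775, -0.0]
contact_force: [0.7, -0.2, -2.6]
gripper_width: 0.0285
```

Emit:
drive_tool:
  targets:
    - [23, 8.7, -0.2, 0.0007]
    - [23, 8.6, -0.2, 0.0007]
    - [23, 8.6, 0, 0.0007]
    - [23, 8.6, 0, 0.0007]
    - [23, 8.6, 0, 0.0007]
    - [22, 8.3, 0, 0.0007]
    - [18, 7, 0, 0.0007]
    - [13, 5, 0, 0.0007]

```text
clock: 11.55
position: [0.5725, 0.1002, 0.1481]
eef_rot: [-0.0, 0.634, 0.773, -0.0]
contact_force: [0.1, -0.0, -2.2]
gripper_width: 0.0288
```

```bash
python3 - <<'E'
from h import *
F=np.array([.571,.125]);a=1.7675;u=np.array([np.cos(a),np.sin(a)])
plan([*(F-.020*u),.15],a,1)
p,R,s=pose();print(p,s['contact_force'],s['moment'],s['gripper_width'])
C=cam('wrist'); im=viewer.snapshot('wrist'); cv2.imwrite('pics/w5.png',im[:,:,::-1])
d=spotter.cut_out('roller','wrist')[0]; print(d['conf'])
th=np.linspace(0,2*np.pi,32)
def hull(cx,dy,cz,pitch,yw):
    pts=np.array([[x,r*np.cos(t),r*np.sin(t)] for x,r in((.1,.009),(.088,.015),(.02,.015)) for t in th])
    q=Ro.from_euler('zy',[yw,pitch]).apply(pts)+[cx,dy,cz]
    return cv2.convexHull(proj(C,p+R.apply(q)).astype(np.float32))
from scipy.optimize import minimize
M=d['region'].astype(float)
# restrict to rows above 230
def f(v):
    m=np.zeros((1680,2240),np.uint8); cv2.fillPoly(m,[np.round(hull(*v)*4+1.5).astype(int)],1)
    return np.abs(cv2.resize(m.astype(np.float32),(560,420),interpolation=cv2.INTER_AREA)-M)[:240].sum()
best=None
x0=np.array([-.025,0,-.0187,0,0]); print('nominal',f(x0))
r=minimize(f,x0,method="Nelder-Mead",options=dict(initial_simplex=[x0]+[x0+e for e in np.diag([.006,.004,.006,.05,.03])],maxiter=600)); print(r.x.round(4),r.fun)
r4=minimize(lambda v:f([v[0],v[1],-.0187,v[2],v[3]]),x0[[0,1,3,4]],method="Nelder-Mead",options=dict(initial_simplex=[x0[[0,1,3,4]]]+[x0[[0,1,3,4]]+e for e in np.diag([.006,.004,.05,.03])])); print(r4.x.round(4),r4.fun)
b=im[:,:,::-1].copy(); cv2.polylines(b,[hull(*r.x).round().astype(int)],True,(0,255,0),1);cv2.polylines(b,[hull(*x0).round().astype(int)],True,(0,0,255),1); cv2.imwrite('pics/w5.png',b)
E
```

```text
yaw 1.7685390056692625 dturn 0.001039005669262405 d [2.37067276 5.21203359 1.91976655] tilt [-7.e-04 -3.e-04 -1.e+00]
[4.6, 3.3, -1.9, np.float64(0.001)]
[0.57253808 0.10017364 0.14808023] [ 0.0747009  -0.02965043 -2.23633699] [ 0.04752117 -0.02433978 -0.03451989] 0.028775213692070544
0.77
nominal 390.375
[-0.0246  0.0002 -0.0165  0.0029  0.0021] 144.5625
[-0.0247 -0.     -0.0234  0.0045] 165.1875
```

View pics/w5.png

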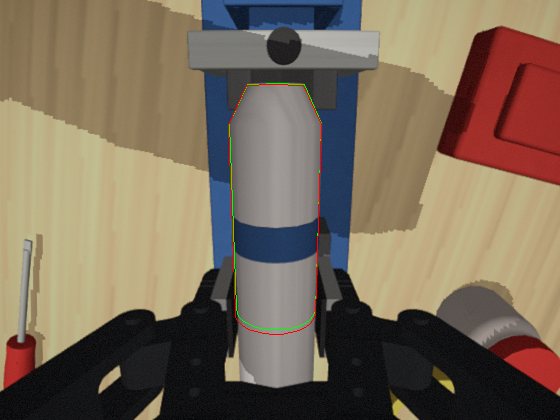

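Emit:
drive_tool:
  targets:
    - [1.5, 1.3, 6, 0]
    - [1.5, 1.3, 12, 0]
    - [0.7, 0.7, 15, 0]
    - [0, 0, 15, 0]
    - [0, 0, 15, 0]
    - [0, 0, 13, 0]
    - [0, 0, 10, 0]
    - [0, 0, 6, 0]

```text
clock: 12.65
position: [0.5752, 0.1031, 0.0559]
eef_rot: [-0.0, 0.634, 0.773, -0.0]
contact_force: [-1.0, -0.1, -1.7]
gripper_width: 0.0282
```

```bash
python3 - <<'E'
from h import *
F=np.array([.571,.125]);a=1.7675;u=np.array([np.cos(a),np.sin(a)])
plan([*(F-.021*u),.0375],a,1)
im=viewer.snapshot('wrist'); cv2.imwrite('pics/w6.png',im[:,:,::-1])
im=viewer.snapshot('scene'); cv2.imwrite('pics/s6.png',cv2.resize(im[110:270,220:420,::-1],None,fx=3,fy=3))
E
```

```text
yaw 1.7677304485600787 dturn 0.00023044856007858883 d [ -0.10374036   1.32293035 -18.41086617] tilt [-2.e-04 -2.e-04 -1.e+00]
[1.3, 0.2, 18.4, np.float64(0.0002)]
```

View pics/w6.png

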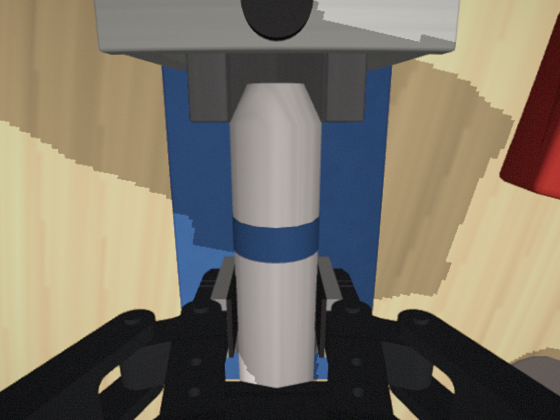

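View pics/s6.png

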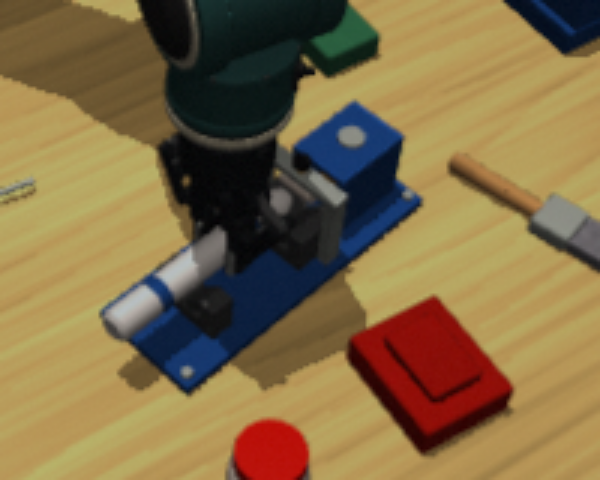

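Emit:
drive_tool:
  targets:
    - [0.5, 0.1, 3, 0]
    - [0.5, 0.1, 3, 0]
    - [0, 0, 2, 0]
    - [0, 0, 2, 0]
    - [0, 0, 1.5, 0]
    - [0, 0, 1, 0]
    - [0, 0, 1, 0]
    - [0, 0, 0.5, 0]

```text
clock: 13.75
position: [0.5752, 0.1041, 0.0425]
eef_rot: [0.0, 0.634, 0.773, -0.0]
contact_force: [0.0, -0.2, -2.2]
gripper_width: 0.0286
```

Emit:
drive_tool:
  targets:
    - [0, 0, 0.5, 0]
    - [0, 0, 0.5, 0]
    - [0, 0, 0.4, 0]
    - [0, 0, 0.4, 0]
    - [0, 0, 0.4, 0]
    - [0, 0, 0.3, 0]
    - [0, 0, 0, 0]
    - [0, 0, 0, 0]

```text
clock: 14.75
position: [0.5753, 0.1042, 0.04]
eef_rot: [0.0, 0.634, 0.773, -0.0]
contact_force: [0.3, -0.4, -1.8]
gripper_width: 0.0282
```

Emit:
drive_tool:
  targets:
    - [0, 0, 0.4, 0]
    - [0, 0, 0.4, 0]
    - [0, 0, 0.3, 0]
    - [0, 0, 0.3, 0]
    - [0, 0, 0.3, 0]
    - [0, 0, 0.3, 0]
    - [0, 0, 0, 0]
    - [0, 0, 0, 0]

```text
clock: 15.75
position: [0.5752, 0.1041, 0.038]
eef_rot: [0.0, 0.634, 0.773, -0.0]
contact_force: [0.4, -0.6, -1.0]
gripper_width: 0.0286
```

Emit:
drive_tool:
  targets:
    - [0, 0, 0.3, 0]
    - [0, 0, 0.3, 0]
    - [0, 0, 0.3, 0]
    - [0, 0, 0.3, 0]
    - [0, 0, 0.2, 0]
    - [0, 0, 0, 0]
    - [0, 0, 0, 0]
    - [0, 0, 0, 0]

```text
clock: 16.75
position: [0.5755, 0.1043, 0.0374]
eef_rot: [-0.0, 0.634, 0.773, 0.0]
contact_force: [-6.2, 1.0, 16.6]
gripper_width: 0.0286
```

Emit:
drive_tool:
  targets:
    - [0, -0.3, -0.6, 0]
    - [0, 0, 0, 0]
    - [0, 0, 0, 0]
    - [0, 0, 0, 0]
    - [0, 0, 0, 0]
    - [0, 0, 0, 0]
    - [0, 0, 0, 0]
    - [0, 0, 0, 0]
  force: 20

```text
clock: 17.75
position: [0.5753, 0.1042, 0.0376]
eef_rot: [0.0, 0.634, 0.773, 0.0]
contact_force: [-1.2, 2.4, 7.4]
gripper_width: 0.0286
```

Emit:
drive_tool:
  targets:
    - [0, 0, 0, 0]
    - [0, 0, 0, 0]
    - [0, 0, 0, 0]
    - [0, 0, 0, 0]
    - [0, 0, 0, 0]
    - [0, 0, 0, 0]
    - [0, 0, 0, 0]
    - [0, 0, 0, 0]
  gripper: 60

```text
clock: 18.75
position: [0.5749, 0.1041, 0.0372]
eef_rot: [0.0, 0.634, 0.773, -0.0]
contact_force: [0.8, 0.0, -0.1]
gripper_width: 0.0598
```

```bash
python3 - <<'E'
from h import *
p,R,s=pose();print(p,s['contact_force'],s['gripper_width'])
im=viewer.snapshot('wrist'); cv2.imwrite('pics/w7.png',im[:,:,::-1])
E
```

```text
[0.57493979 0.10411346 0.03721515] [ 0.75714276  0.01654512 -0.10356044] 0.05983448134097964
```

View pics/w7.png

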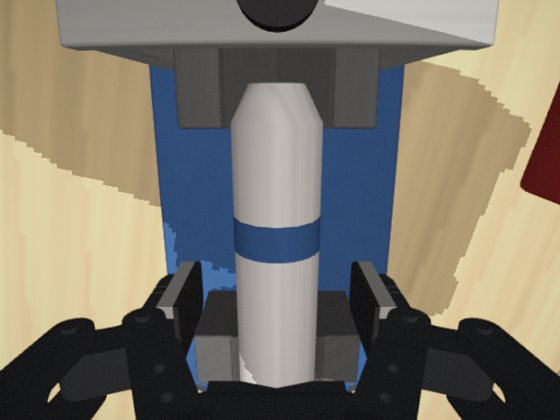

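Emit:
drive_tool:
  targets:
    - [0, 0, -10, 0]
    - [0, 0, -25, 0]
    - [0, 0, -25, 0]
    - [-20, 0, -2, 0]
    - [-40, 0, 0, 0]
    - [-45, 0, 0, 0]
    - [-35, 0, 0, 0]
    - [-10, 0, 0, 0]

```text
clock: 19.8
position: [0.6041, -0.0467, 0.0992]
eef_rot: [0.0, 0.636, 0.772, -0.001]
contact_force: [-0.1, 0.2, 0.4]
gripper_width: 0.0602
```

```bash
python3 - <<'E'
from h import *
F=np.array([.571,.125]);a=1.7675;u=np.array([np.cos(a),np.sin(a)])
p,R,s=pose();print(p,s['contact_force'])
C=cam('wrist'); im=viewer.snapshot('wrist')
d=spotter.cut_out('roller','wrist')[0]; M=d['region'].astype(float); print(d['conf'],M.sum())
th=np.linspace(0,2*np.pi,32)
pts=np.array([[x,r*np.cos(t),r*np.sin(t)+.055] for x,r in((.1,.009),(.088,.015),(-.096,.015),(-.1,.011)) for t in th])
def hull(v):
    c,s=np.cos(v[2]),np.sin(v[2]); w=np.c_[v[0]+c*pts[:,0]-s*pts[:,1],v[1]+s*pts[:,0]+c*pts[:,1],pts[:,2]]
    return cv2.convexHull(proj(C,w).astype(np.float32))
from scipy.optimize import minimize
def f(v):
    m=np.zeros((1680,2240),np.uint8); cv2.fillPoly(m,[np.round(hull(v)*4+1.5).astype(int)],1)
    return np.abs(cv2.resize(m.astype(np.float32),(560,420),interpolation=cv2.INTER_AREA)-M)[40:].sum()
x0=np.array([*(F-.046*u),a]); r=minimize(f,x0,method="Nelder-Mead",options=dict(initial_simplex=[x0]+[x0+e for e in np.diag([.004,.004,.02])],xatol=1e-5)); v=r.x
n=np.array([-u[1],u[0]]); e=v[:2]-F; print('roller',v,'fixt x,y',e@u*1000,e@n*1000,r.fun,f(x0))
t=p[:2]-F; print('tcp fixt',t@u*1000,t@n*1000)
plan([*(F-.160*u),.045],a,1)
b=im[:,:,::-1].copy(); cv2.polylines(b,[hull(v).round().astype(int)],True,(0,255,0),1); cv2.imwrite('pics/w8.png',b)
E
```

```text
[ 0.60410225 -0.0466685   0.09915589] [-0.10740193  0.18158875  0.38958105]
0.9 11496.0
roller [0.58031487 0.08029706 1.77051384] fixt x,y -45.661369421192596 -0.39860998375228046 218.0 395.0625
tcp fixt -174.8274884443251 1.0865725383610025
yaw 1.7657003738755763 dturn -0.0017996261244235257 d [ -1.87555436  12.69430353 -54.0681443 ] tilt [-3.e-04 -5.e-04 -1.e+00]
[12.8, 0.6, 54.1, np.float64(-0.0018)]
```

View pics/w8.png

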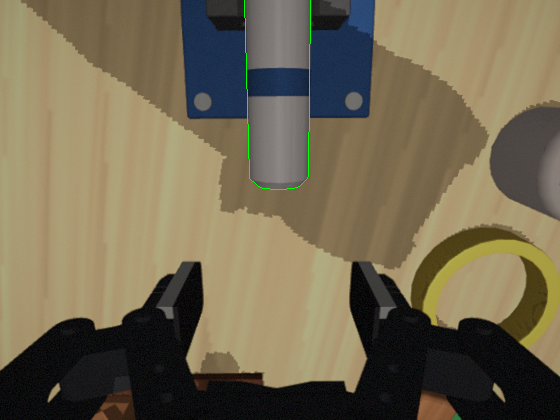

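Emit:
drive_tool:
  targets:
    - [0, 0.7, 0, 0]
    - [0, 0.7, 0, 0]
    - [0, 0, 5, 0]
    - [0, 0, 10, 0]
    - [0, 0, 13, 0]
    - [0, 0, 13, 0]
    - [0, 0, 10, 0]
    - [0, 0, 5, 0]
  gripper: 0

```text
clock: 20.9
position: [0.6054, -0.0429, 0.0424]
eef_rot: [-0.0, 0.634, 0.773, -0.0]
contact_force: [-0.1, -0.2, -0.3]
gripper_width: -0.0
```

```bash
cat > st.py <<'E'
from h import *
F=np.array([.571,.125]);a=1.7675;u=np.array([np.cos(a),np.sin(a)]);n=np.array([-u[1],u[0]])
p,R,s=pose(); t=(p[:2]-F)*1000; f=s['contact_force']
print('clk',s['clock'],'tcp fx %.1f fy %.2f z %.1f'%(t@u,t@n,p[2]*1000),'yaw %.4f'%(yaw(R)-a),'F along %.1f lat %.1f z %.1f'%(f[:2]@u,f[:2]@n,f[2]),s['gripper_width'])
E
python3 st.py; python3 -c "
from h import *
im=viewer.snapshot('wrist'); cv2.imwrite('pics/w9.png',im[:,:,::-1])"
```

```text
clk 20.9 tcp fx -171.3 fy -0.94 z 42.4 yaw 0.0001 F along -0.2 lat 0.2 z -0.3 -4.502031243364637e-05
```

View pics/w9.png

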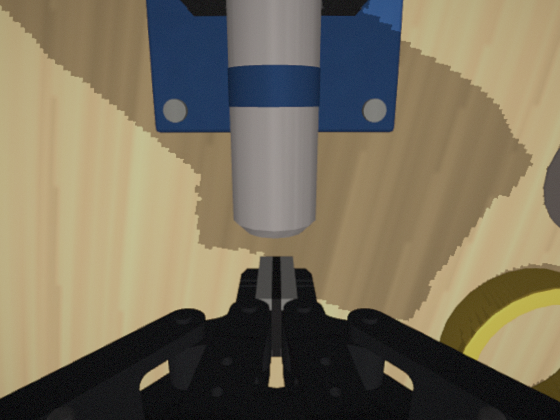

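Emit:
drive_tool:
  targets:
    - [1, -0.3, 0, 0]
    - [2, -0.2, 0, 0]
    - [2.5, 0, 0, 0]
    - [2, 0, 0, 0]
    - [1, 0, 0, 0]
    - [0.7, 0, 0, 0]
    - [0.7, 0, 0, 0]
    - [0.6, 0, 0, 0]

```text
clock: 21.95
position: [0.6031, -0.0325, 0.0432]
eef_rot: [0.0, 0.634, 0.773, -0.0]
contact_force: [0.7, -0.2, 0.2]
gripper_width: -0.0002
```

```bash
python3 st.py
```

```text
clk 21.95 tcp fx -160.8 fy -0.72 z 43.2 yaw 0.0003 F along -0.3 lat -0.6 z 0.2 -0.00022252555478283198
```

Emit:
drive_tool:
  targets:
    - [0.7, 0, 0, 0]
    - [0.7, 0, 0, 0]
    - [0.7, 0, 0, 0]
    - [0.7, 0, 0, 0]
    - [0.7, 0, 0, 0]
    - [0.7, 0, 0, 0]
    - [0.7, 0, 0, 0]
    - [0.7, 0, 0, 0]

```text
clock: 22.95
position: [0.6021, -0.0273, 0.0433]
eef_rot: [0.0, 0.634, 0.773, -0.0]
contact_force: [0.2, -2.1, -0.4]
gripper_width: -0.0001
```

```bash
python3 st.py
```

```text
clk 22.95 tcp fx -155.5 fy -0.74 z 43.3 yaw 0.0001 F along -2.1 lat 0.2 z -0.4 -0.00010066090062429993
```

Emit:
drive_tool:
  targets:
    - [1, 0, 0, 0]
    - [1, 0, 0, 0]
    - [1.5, 0, 0, 0]
    - [1.5, 0, 0, 0]
    - [1.5, 0, 0, 0]
    - [1.5, 0, 0, 0]
    - [1.5, 0, 0, 0]
    - [1.5, 0, 0, 0]

```text
clock: 23.95
position: [0.5999, -0.0162, 0.0432]
eef_rot: [0.0, 0.634, 0.773, -0.0]
contact_force: [0.1, -2.4, 0.3]
gripper_width: 0.0001
```

```bash
python3 st.py
```

```text
clk 23.95 tcp fx -144.1 fy -0.73 z 43.2 yaw 0.0002 F along -2.4 lat 0.4 z 0.3 0.00011760072796939577
```

Emit:
drive_tool:
  targets:
    - [1.5, 0, 0, 0]
    - [1.5, 0, 0, 0]
    - [1.5, 0, 0, 0]
    - [1.5, 0, 0, 0]
    - [1.5, 0, 0, 0]
    - [1.5, 0, 0, 0]
    - [1.5, 0, 0, 0]
    - [1.5, 0, 0, 0]

```text
clock: 24.95
position: [0.5976, -0.005, 0.0433]
eef_rot: [0.0, 0.634, 0.773, -0.0]
contact_force: [-0.3, -5.7, 0.7]
gripper_width: 0.0002
```

```bash
python3 st.py;  python3 -c "
from h import *
im=viewer.snapshot('wrist'); cv2.imwrite('pics/w10.png',im[:,:,::-1])
im=viewer.snapshot('scene'); cv2.imwrite('pics/s10.png',cv2.resize(im[110:270,220:420,::-1],None,fx=3,fy=3))"; python3 st.py
```

```text
clk 24.95 tcp fx -132.7 fy -0.66 z 43.3 yaw -0.0002 F along -5.5 lat 1.4 z 0.7 0.0001624009671914425
clk 25.05 tcp fx -132.5 fy -0.73 z 43.3 yaw -0.0000 F along -4.3 lat 0.9 z 0.6 -7.83137071669733e-05
```

View pics/w10.png

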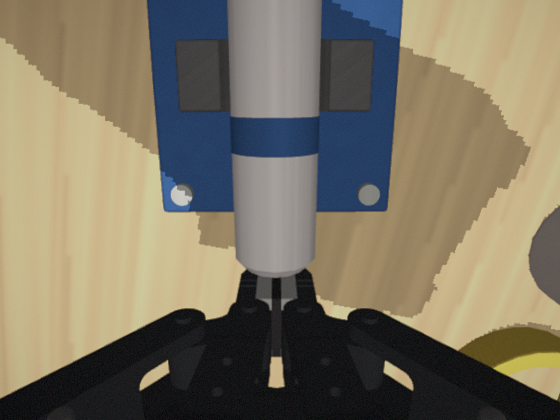

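View pics/s10.png

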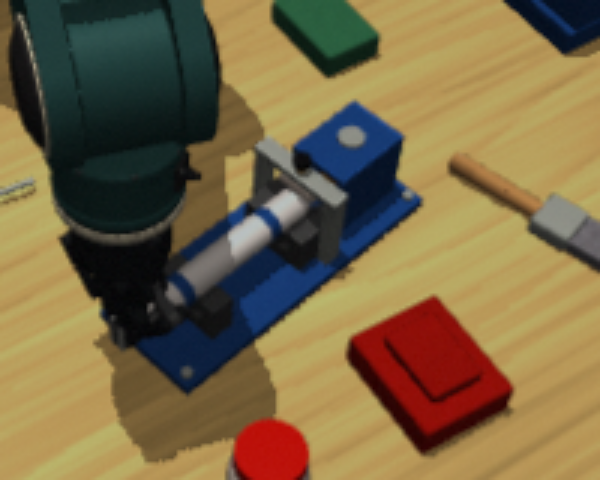

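Emit:
drive_tool:
  targets:
    - [1.5, 0, 0, 0]
    - [1.5, 0, 0, 0]
    - [2, 0, 0, 0]
    - [2, 0, 0, 0]
    - [2, 0, 0, 0]
    - [1, 0, 0, 0]
    - [1, 0, 0, 0]
    - [1, 0, 0, 0]

```text
clock: 26.05
position: [0.5953, 0.0068, 0.0433]
eef_rot: [0.0, 0.634, 0.773, -0.0]
contact_force: [0.7, -6.0, 0.3]
gripper_width: -0.0
```

```bash
python3 st.py
```

```text
clk 26.05 tcp fx -120.6 fy -0.71 z 43.3 yaw -0.0001 F along -6.0 lat 0.5 z 0.3 -5.312973612426752e-06
```

Emit:
drive_tool:
  targets:
    - [0.4, 0, 0, 0]
    - [0.4, 0, 0, 0]
    - [0.4, 0, 0, 0]
    - [0.4, 0, 0, 0]
    - [0.3, 0, 0, 0]
    - [0.3, 0, 0, 0]
    - [0.3, 0, 0, 0]
    - [0.3, 0, 0, 0]

```text
clock: 27.05
position: [0.5947, 0.0095, 0.0433]
eef_rot: [0.0, 0.634, 0.773, -0.0]
contact_force: [0.8, -5.3, 1.2]
gripper_width: -0.0002
```

```bash
cat > st2.py <<'E'
from st import *
L=[f]
P=[t@u]
for i in range(3):
    viewer.snapshot('top'); p,R,s=pose(); L.append(s['contact_force']); P.append((p[:2]-F)@u*1000)
L=np.array(L); print('along',(L[:,:2]@u).round(1),'mean %.2f'%(L[:,:2]@u).mean(),'lat',(L[:,:2]@n).mean().round(2),'z',L[:,2].mean().round(2),'fx',np.round(P,2))
E
python3 st2.py
```

```text
clk 27.05 tcp fx -117.9 fy -0.68 z 43.3 yaw -0.0002 F along -5.3 lat 0.2 z 1.2 -0.0002002466571055756
along [-5.3 -5.  -4.7 -4.6] mean -4.90 lat 0.57 z 1.11 fx [-117.88 -117.78 -117.76 -117.79]
```

Emit:
drive_tool:
  targets:
    - [0.25, 0, 0, 0]
    - [0.25, 0, 0, 0]
    - [0.25, 0, 0, 0]
    - [0.25, 0, 0, 0]
    - [0.25, 0, 0, 0]
    - [0.25, 0, 0, 0]
    - [0.25, 0, 0, 0]
    - [0.25, 0, 0, 0]

```text
clock: 28.2
position: [0.5943, 0.0115, 0.0433]
eef_rot: [0.0, 0.634, 0.773, -0.0]
contact_force: [0.0, -5.0, 0.2]
gripper_width: -0.0
```

```bash
python3 st2.py
```

```text
clk 28.2 tcp fx -115.8 fy -0.67 z 43.3 yaw -0.0001 F along -4.9 lat 0.9 z 0.2 -2.584168488938628e-05
along [-4.9 -5.5 -4.9 -5. ] mean -5.06 lat 0.82 z 0.26 fx [-115.83 -115.8  -115.82 -115.82]
```

Emit:
drive_tool:
  targets:
    - [0.25, 0, 0, 0]
    - [0.25, 0, 0, 0]
    - [0.25, 0, 0, 0]
    - [0.25, 0, 0, 0]
    - [0.25, 0, 0, 0]
    - [0.25, 0, 0, 0]
    - [0.25, 0, 0, 0]
    - [0.25, 0, 0, 0]

```text
clock: 29.35
position: [0.5939, 0.0135, 0.0433]
eef_rot: [0.0, 0.634, 0.773, -0.0]
contact_force: [0.1, -5.6, 0.9]
gripper_width: 0.0002
```

```bash
python3 st2.py
```

```text
clk 29.35 tcp fx -113.9 fy -0.68 z 43.3 yaw -0.0002 F along -5.5 lat 1.0 z 0.9 0.00016502406356636273
along [-5.5 -4.5 -4.8 -6.2] mean -5.24 lat 0.93 z 1.13 fx [-113.87 -113.82 -113.8  -113.82]
```

Emit:
drive_tool:
  targets:
    - [0.25, 0, 0, 0]
    - [0.25, 0, 0, 0]
    - [0.25, 0, 0, 0]
    - [0.25, 0, 0, 0]
    - [0.25, 0, 0, 0]
    - [0.25, 0, 0, 0]
    - [0.25, 0, 0, 0]
    - [0.25, 0, 0, 0]

```text
clock: 30.5
position: [0.5935, 0.0154, 0.0433]
eef_rot: [0.0, 0.634, 0.773, -0.0]
contact_force: [0.1, -5.3, -0.0]
gripper_width: 0.0
```

```bash
python3 st2.py
```

```text
clk 30.5 tcp fx -111.9 fy -0.65 z 43.3 yaw -0.0001 F along -5.2 lat 0.9 z -0.0 3.571732313224315e-05
along [-5.2 -4.  -5.3 -5.1] mean -4.90 lat 0.83 z 0.56 fx [-111.9  -111.81 -111.8  -111.8 ]
```

Emit:
drive_tool:
  targets:
    - [0.25, 0, 0, 0]
    - [0.25, 0, 0, 0]
    - [0.25, 0, 0, 0]
    - [0.25, 0, 0, 0]
    - [0.25, 0, 0, 0]
    - [0.25, 0, 0, 0]
    - [0.25, 0, 0, 0]
    - [0.25, 0, 0, 0]

```text
clock: 31.65
position: [0.5931, 0.0174, 0.0433]
eef_rot: [0.0, 0.634, 0.773, -0.0]
contact_force: [0.5, -5.5, 0.8]
gripper_width: 0.0001
```

```bash
python3 st2.py
```

```text
clk 31.65 tcp fx -109.9 fy -0.66 z 43.3 yaw -0.0002 F along -5.4 lat 0.6 z 0.8 0.00013371674484750895
along [-5.4 -5.2 -5.1 -4.7] mean -5.12 lat 0.86 z 0.84 fx [-109.87 -109.83 -109.81 -109.82]
```

Emit:
drive_tool:
  targets:
    - [0.25, 0, 0, 0]
    - [0.25, 0, 0, 0]
    - [0.25, 0, 0, 0]
    - [0.25, 0, 0, 0]
    - [0.25, 0, 0, 0]
    - [0.25, 0, 0, 0]
    - [0.25, 0, 0, 0]
    - [0.25, 0, 0, 0]

```text
clock: 32.8
position: [0.5927, 0.0193, 0.0433]
eef_rot: [0.0, 0.634, 0.773, -0.0]
contact_force: [-0.4, -5.8, -0.4]
gripper_width: 0.0002
```

```bash
python3 st2.py
```

```text
clk 32.8 tcp fx -107.9 fy -0.64 z 43.3 yaw -0.0002 F along -5.6 lat 1.5 z -0.4 0.0002442448453530673
along [-5.6 -5.7 -5.1 -4.5] mean -5.23 lat 0.96 z 0.44 fx [-107.9  -107.8  -107.82 -107.8 ]
```

Emit:
drive_tool:
  targets:
    - [0.25, 0, 0, 0]
    - [0.25, 0, 0, 0]
    - [0.25, 0, 0, 0]
    - [0.25, 0, 0, 0]
    - [0.25, 0, 0, 0]
    - [0.25, 0, 0, 0]
    - [0.25, 0, 0, 0]
    - [0.25, 0, 0, 0]

```text
clock: 33.95
position: [0.5923, 0.0213, 0.0432]
eef_rot: [0.0, 0.634, 0.773, -0.0]
contact_force: [-0.4, -5.0, 1.4]
gripper_width: -0.0001
```

```bash
python3 st2.py
```

```text
clk 33.95 tcp fx -105.9 fy -0.65 z 43.2 yaw -0.0001 F along -4.8 lat 1.4 z 1.4 -9.41136519819907e-05
along [-4.8 -5.4 -5.7 -5.1] mean -5.24 lat 1.06 z 0.87 fx [-105.87 -105.82 -105.83 -105.83]
```

Emit:
drive_tool:
  targets:
    - [0.25, 0, 0, 0]
    - [0.25, 0, 0, 0]
    - [0.25, 0, 0, 0]
    - [0.25, 0, 0, 0]
    - [0.25, 0, 0, 0]
    - [0.25, 0, 0, 0]
    - [0.25, 0, 0, 0]
    - [0.25, 0, 0, 0]

```text
clock: 35.1
position: [0.592, 0.0233, 0.0433]
eef_rot: [0.0, 0.634, 0.773, -0.0]
contact_force: [0.8, -5.8, 0.1]
gripper_width: -0.0
```

```bash
python3 st2.py
```

```text
clk 35.1 tcp fx -103.9 fy -0.67 z 43.3 yaw -0.0002 F along -5.8 lat 0.4 z 0.1 -2.8039638547328627e-05
along [-5.8 -6.2 -5.4 -4.8] mean -5.57 lat 0.73 z 0.72 fx [-103.87 -103.86 -103.8  -103.86]
```

Emit:
drive_tool:
  targets:
    - [0.25, 0, 0, 0]
    - [0.25, 0, 0, 0]
    - [0.25, 0, 0, 0]
    - [0.25, 0, 0, 0]
    - [0.25, 0, 0, 0]
    - [0.25, 0, 0, 0]
    - [0, 0, 0, 0]
    - [0, 0, 0, 0]

```text
clock: 36.25
position: [0.5916, 0.0247, 0.0433]
eef_rot: [0.0, 0.634, 0.773, -0.0]
contact_force: [0.7, -5.8, 1.1]
gripper_width: -0.0001
```

```bash
python3 st2.py
```

```text
clk 36.25 tcp fx -102.4 fy -0.64 z 43.3 yaw -0.0001 F along -5.8 lat 0.5 z 1.1 -0.00014725169352004534
along [-5.8 -5.4 -5.3 -5.9] mean -5.59 lat 0.63 z 0.87 fx [-102.35 -102.3  -102.35 -102.34]
```

Emit:
drive_tool:
  targets:
    - [0.2, 0, 0, 0]
    - [0.2, 0, 0, 0]
    - [0.2, 0, 0, 0]
    - [0.2, 0, 0, 0]
    - [0.2, 0, 0, 0]
    - [0.2, 0, 0, 0]
    - [0.2, 0, 0, 0]
    - [0.1, 0, 0, 0]

```text
clock: 37.4
position: [0.5914, 0.0261, 0.0433]
eef_rot: [0.0, 0.634, 0.773, -0.0]
contact_force: [-0.4, -6.5, -0.2]
gripper_width: -0.0
```

```bash
python3 st2.py
```

```text
clk 37.4 tcp fx -100.9 fy -0.66 z 43.3 yaw -0.0001 F along -6.3 lat 1.6 z -0.2 -2.6988981745519125e-05
along [-6.3 -6.3 -5.9 -5.8] mean -6.08 lat 1.35 z 0.59 fx [-100.94 -100.99 -101.   -100.99]
```

Emit:
drive_tool:
  targets:
    - [0.1, 0, 0, 0]
    - [0.1, 0, 0, 0]
    - [0.1, 0, 0, 0]
    - [0.1, 0, 0, 0]
    - [0.1, 0, 0, 0]
    - [0.1, 0, 0, 0]
    - [0.1, 0, 0, 0]
    - [0.1, 0, 0, 0]

```text
clock: 38.55
position: [0.5912, 0.0268, 0.0433]
eef_rot: [0.0, 0.634, 0.773, -0.0]
contact_force: [-0.3, -6.5, 0.3]
gripper_width: 0.0003
```

```bash
python3 st2.py
```

```text
clk 38.55 tcp fx -100.3 fy -0.62 z 43.3 yaw -0.0004 F along -6.3 lat 1.6 z 0.3 0.00031179930490098405
along [-6.3 -6.5 -5.3 -6.2] mean -6.08 lat 1.07 z 0.66 fx [-100.28 -100.27 -100.27 -100.29]
```

Emit:
drive_tool:
  targets:
    - [0.1, 0, 0, 0]
    - [0.1, 0, 0, 0]
    - [0.1, 0, 0, 0]
    - [0.1, 0, 0, 0]
    - [0.1, 0, 0, 0]
    - [0.1, 0, 0, 0]
    - [0.1, 0, 0, 0]
    - [0.1, 0, 0, 0]

```text
clock: 39.7
position: [0.5911, 0.0275, 0.0433]
eef_rot: [0.0, 0.634, 0.773, -0.0]
contact_force: [0.5, -7.1, 0.4]
gripper_width: 0.0002
```

```bash
python3 st2.py
```

```text
clk 39.7 tcp fx -99.5 fy -0.63 z 43.3 yaw -0.0003 F along -7.1 lat 0.9 z 0.4 0.00015856601533976303
along [-7.1 -6.1 -6.2 -6.4] mean -6.45 lat 0.9 z 0.84 fx [-99.51 -99.52 -99.49 -99.5 ]
```

Emit:
drive_tool:
  targets:
    - [0.1, 0, 0, 0]
    - [0.1, 0, 0, 0]
    - [0.1, 0, 0, 0]
    - [0.1, 0, 0, 0]
    - [0.1, 0, 0, 0]
    - [0.1, 0, 0, 0]
    - [0.1, 0, 0, 0]
    - [0.1, 0, 0, 0]

```text
clock: 40.85
position: [0.591, 0.0283, 0.0433]
eef_rot: [0.0, 0.634, 0.773, -0.0]
contact_force: [0.0, -7.1, 0.4]
gripper_width: -0.0
```

```bash
python3 st2.py
```

```text
clk 40.85 tcp fx -98.8 fy -0.67 z 43.3 yaw -0.0004 F along -6.9 lat 1.4 z 0.4 -3.96307461430731e-06
along [-6.9 -7.1 -7.1 -5.6] mean -6.69 lat 1.02 z 0.54 fx [-98.78 -98.75 -98.73 -98.75]
```

Emit:
drive_tool:
  targets:
    - [0.1, 0, 0, 0]
    - [0.1, 0, 0, 0]
    - [0.1, 0, 0, 0]
    - [0.1, 0, 0, 0]
    - [0.1, 0, 0, 0]
    - [0.1, 0, 0, 0]
    - [0.1, 0, 0, 0]
    - [0.1, 0, 0, 0]

```text
clock: 42.0
position: [0.5908, 0.029, 0.0433]
eef_rot: [0.0, 0.634, 0.773, -0.0]
contact_force: [0.3, -7.5, 0.3]
gripper_width: 0.0
```

```bash
python3 st2.py
```

```text
clk 42.0 tcp fx -98.0 fy -0.64 z 43.3 yaw -0.0004 F along -7.4 lat 1.1 z 0.3 1.382255254974502e-05
along [-7.4 -8.5 -7.3 -5.6] mean -7.18 lat 0.97 z 0.66 fx [-98.02 -97.97 -98.01 -97.98]
```

Emit:
drive_tool:
  targets:
    - [0.1, 0, 0, 0]
    - [0.1, 0, 0, 0]
    - [0.1, 0, 0, 0]
    - [0.1, 0, 0, 0]
    - [0.1, 0, 0, 0]
    - [0.1, 0, 0, 0]
    - [0, 0, 0, 0]
    - [0, 0, 0, 0]

```text
clock: 43.15
position: [0.5907, 0.0296, 0.0433]
eef_rot: [0.0, 0.634, 0.773, -0.0]
contact_force: [0.3, -7.8, 0.2]
gripper_width: -0.0001
```

```bash
python3 st2.py
```

```text
clk 43.15 tcp fx -97.4 fy -0.63 z 43.3 yaw -0.0005 F along -7.7 lat 1.2 z 0.2 -0.00011963977989986733
along [-7.7 -7.8 -7.  -6.8] mean -7.31 lat 1.26 z 0.68 fx [-97.4  -97.44 -97.4  -97.38]
```

Emit:
drive_tool:
  targets:
    - [0.1, 0, 0, 0]
    - [0.1, 0, 0, 0]
    - [0.1, 0, 0, 0]
    - [0.1, 0, 0, 0]
    - [0.1, 0, 0, 0]
    - [0.1, 0, 0, 0]
    - [0, 0, 0, 0]
    - [0, 0, 0, 0]

```text
clock: 44.3
position: [0.5906, 0.03, 0.0433]
eef_rot: [0.0, 0.634, 0.773, -0.0]
contact_force: [-0.5, -7.2, 0.2]
gripper_width: -0.0
```

```bash
python3 st2.py
```

```text
clk 44.3 tcp fx -97.0 fy -0.64 z 43.3 yaw -0.0006 F along -7.0 lat 1.9 z 0.2 -3.95632547533456e-05
along [-7.  -8.9 -7.4 -8.2] mean -7.89 lat 1.48 z 0.26 fx [-96.96 -96.95 -96.94 -96.94]
```

Emit:
drive_tool:
  targets:
    - [0.1, 0, 0, 0]
    - [0.1, 0, 0, 0]
    - [0.1, 0, 0, 0]
    - [0.1, 0, 0, 0]
    - [0.1, 0, 0, 0]
    - [0, 0, 0, 0]
    - [0, 0, 0, 0]
    - [0, 0, 0, 0]

```text
clock: 45.45
position: [0.5905, 0.0301, 0.0433]
eef_rot: [0.001, 0.635, 0.773, -0.0]
contact_force: [1.9, -10.6, -0.0]
gripper_width: -0.0001
```

```bash
python3 st2.py
```

```text
clk 45.45 tcp fx -96.9 fy -0.62 z 43.3 yaw -0.0010 F along -10.8 lat 0.2 z -0.0 -0.00013725855514717
along [-10.8 -11.1  -9.7 -10. ] mean -10.39 lat 0.56 z 0.04 fx [-96.9  -96.9  -96.86 -96.92]
```

Emit:
drive_tool:
  targets:
    - [0.1, 0, 0, 0]
    - [0.1, 0, 0, 0]
    - [0.1, 0, 0, 0]
    - [0.1, 0, 0, 0]
    - [0.1, 0, 0, 0]
    - [0.1, 0, 0, 0]
    - [0, 0, 0, 0]
    - [0, 0, 0, 0]

```text
clock: 46.6
position: [0.5905, 0.0302, 0.0433]
eef_rot: [0.001, 0.635, 0.773, -0.001]
contact_force: [2.0, -12.8, 0.5]
gripper_width: 0.0002
```

```bash
python3 st2.py
```

```text
clk 46.6 tcp fx -96.8 fy -0.63 z 43.3 yaw -0.0012 F along -13.0 lat 0.5 z 0.5 0.0001702256726728785
along [-13.  -12.3 -13.1 -12.4] mean -12.69 lat 1.0 z -0.04 fx [-96.8  -96.79 -96.77 -96.78]
```

Emit:
drive_tool:
  targets:
    - [0.1, 0, 0, 0]
    - [0.1, 0, 0, 0]
    - [0.1, 0, 0, 0]
    - [0.1, 0, 0, 0]
    - [0.1, 0, 0, 0]
    - [0.1, 0, 0, 0]
    - [0.1, 0, 0, 0]
    - [0, 0, 0, 0]

```text
clock: 47.75
position: [0.5905, 0.0303, 0.0434]
eef_rot: [0.001, 0.635, 0.773, -0.001]
contact_force: [3.7, -15.4, -0.7]
gripper_width: -0.0004
```

```bash
python3 st2.py
```

```text
clk 47.75 tcp fx -96.7 fy -0.63 z 43.4 yaw -0.0018 F along -15.9 lat -0.6 z -0.7 -0.0004123939561669886
along [-15.9 -15.6 -15.1 -15.4] mean -15.48 lat 0.38 z -0.51 fx [-96.73 -96.69 -96.7  -96.72]
```

Emit:
drive_tool:
  targets:
    - [0, 0, 0, 0]
    - [0, 0, 0, 0]
    - [0, 0, 0, 0]
    - [0, 0, 0, 0]
    - [0, 0, 0, 0]
    - [0, 0, 0, 0]
    - [0, 0, 0, 0]
    - [0, 0, 0, 0]

```text
clock: 48.9
position: [0.5905, 0.0303, 0.0434]
eef_rot: [0.001, 0.635, 0.773, -0.001]
contact_force: [2.3, -15.1, 0.2]
gripper_width: -0.0003
```

```bash
python3 st2.py
```

```text
clk 48.9 tcp fx -96.7 fy -0.63 z 43.4 yaw -0.0017 F along -15.2 lat 0.6 z 0.2 -0.0003239564609143139
along [-15.2 -14.7 -15.  -15.2] mean -15.05 lat 0.56 z -0.34 fx [-96.7  -96.72 -96.69 -96.72]
```

Emit:
drive_tool:
  targets:
    - [-0.5, 0, 0, 0]
    - [-1, 0, 0, 0]
    - [-2, 0, 0, 0]
    - [-6, 0, 0, 0]
    - [-12, 0, 0, 0]
    - [-14, 0, 0, 0]
    - [-8, 0, 0, 0]
    - [-2, 0, 0, 0]

```text
clock: 50.05
position: [0.5991, -0.0127, 0.0432]
eef_rot: [0.0, 0.635, 0.773, -0.0]
contact_force: [-0.3, -0.1, -0.4]
gripper_width: -0.0001
```

Emit:
drive_tool:
  targets:
    - [0, 0, -10, 0]
    - [0, 0, -25, 0]
    - [0, 0, -30, 0]
    - [0, 0, -30, 0]
    - [0, 0, -30, 0]
    - [0, 0, -25, 0]
    - [0, 0, -10, 0]
    - [0, 0, 0, 0]

```text
clock: 51.05
position: [0.5991, -0.0114, 0.2035]
eef_rot: [0.0, 0.634, 0.773, 0.0]
contact_force: [0.1, -0.4, -1.4]
gripper_width: 0.0002
```

```bash
python3 st.py; python3 - <<'E'
from h import *
F=np.array([.571,.125]);a=1.7675;u=np.array([np.cos(a),np.sin(a)])
C=cam('wrist'); im=viewer.snapshot('wrist')
s=viewer.snapshot('scene'); cv2.imwrite('pics/s12.png',cv2.resize(s[110:270,220:420,::-1],None,fx=3,fy=3))
d=spotter.cut_out('roller','wrist')[0]; print(d['conf'])
b=im[:,:,::-1].copy()
for x in (-.09,-.086,-.082):
    q=[[*(F+x*u),.055]]; P=proj(C,q)[0]; print(x,P); cv2.circle(b,tuple(P.round().astype(int)),2,(0,0,255),-1)
cv2.imwrite('pics/w12.png',b)
ys,xs=np.nonzero(d['region']); print('mask tail row',ys.max())
E
```

```text
clk 51.05 tcp fx -139.3 fy -0.87 z 203.5 yaw 0.0008 F along -0.4 lat -0.1 z -1.4 0.0002152748484155891
0.79
-0.09 [274.29087026 128.10748698]
-0.086 [274.28358918 122.75924887]
-0.082 [274.27629407 117.37426613]
mask tail row 124
```

View pics/w12.png

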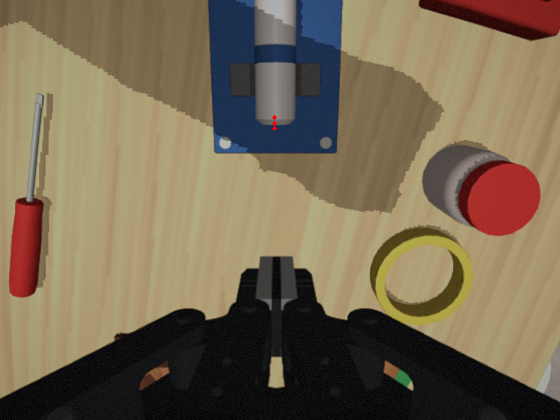

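View pics/s12.png

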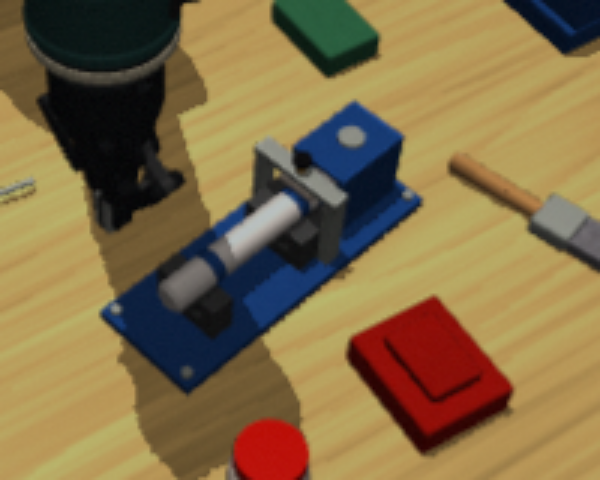

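```bash
python3 -c "
from plant import hand_in
print(hand_in())"
```

```text
the job is handed in; nothing more can be done
None
```

The roller is in the gauge against the stop with the gripper clear of it, and I handed the job in at about 51 s.

- **Laying in:** I gripped the roller in the rack and laid it slowly in the two V-blocks, nose at about 54 mm. The vertical force peaked near 17 N on touchdown, so I eased it off before opening the gripper.
- **Pushing:** I pushed the flat tail along the V with the closed fingers. Drag under the keeper was steady at about 5 N, then rose by about 2 N over the last 4–5 mm as the plunger went in.
- **Stop:** Motion then stopped dead. I raised the push to about 15 N, roughly 10 N above the drag, and held it for more than 1 s. The highest reading was 15.9 N.
- **Last checks:** After I backed off and lifted clear, the wrist picture showed the tail at about -86 mm (nose about 114 mm). That matches the place where it stopped, so it did not spring back. The force along the V had dropped to within 0.5 N of zero. The bystanders that show in the last pictures look undisturbed.

The stop and plunger are out of sight, so being fully home is judged from force and position only. No check failed or disagreed.

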